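# Line up the tins and hold up the full one

## Robot

A 6-joint arm with a two-finger parallel gripper is mounted at the origin on the work surface. World frame = base frame: x ahead of the robot, y to its left, z up, the work surface at z = 0. Lengths are in mm, angles in rad, forces in N, time in s.
With the tool pointing down it reaches from about 425 to 950 mm from the base axis. Payload 14.7 kg.
Tool frame: the origin (TCP) lies between the finger pads; the fingertips stand 14 mm ahead of it and the grasp point (between the pads) lies 5 mm behind it; z points along the fingers, y is the line along which they close (so a half turn about z gives the same grasp; the last joint's range is limited). The gripper opens to 85 mm and grips with 20 to 120 N. Pads are 22 mm wide; open, the fingers measure 114 mm over their backs; the gripper's body (76 mm by 85 mm) begins 54 mm behind the grasp point. The pads swing forward as they close: fully open they stand 13 mm farther back than shut.
Start: joints at [-1.331, 0.48, 1.596, -0, 1.065, -0.047], TCP at [183.891, -623.439, 245.297] pointing down, gripper open.
Joint ranges: [-2.75, 2.75], [-0.82, 2.05], [0.23, 2.67], [-1.56, 4.7], [0.09, 2.69], [-2.92, 2.92]. Speed limits (rad/s): [1.89, 1.89, 2.39, 3.01, 3.01, 3.01].

## Interface

Orientations are given as a unit quaternion [w, x, y, z].
In Python, from rig import robot gives the robot as it stands. The module is installed in compiled form; this text tells all that it offers.
- The arm moves only by the shell command python3 -m jog 'ROWS' [OPENING]. ROWS is JSON, a list of rows, each an object of numbers: "x", "y", "z": the shift along the tool's x, y, z in mm; "yaw": the turn about the tool's z in degrees. In form: [{"x": .., "y": .., "z": .., "yaw": ..}, ...]. A call has 1 to 12 rows; each row shifts and turns the commanded pose from where the row before left it, along the tool's axes as they then stand; what a row does not reach is not made up. A row lasts 1/12 s, in which the tool goes at most 41.7 mm and 7.16 degrees, less where a joint would pass 70% of its speed; a pose out of reach is approached as far as the arm can. A call with a gripper value outside its range is refused whole. OPENING is the finger opening in mm, from 0 to 85.4, set as the call begins (- or left out, the last holds). The fingers move at their own pace and stop on an object; the grip force is fixed at half the most. Time passes only in rows, so rows that do not move let the fingers close. It gives the time, the measured TCP pose, the force, the opening and the grip force at its end, in the units of the state.
- robot.observe(): the state, without advancing time (a new reading comes with each control period).
- robot.get_image(name): name is "scene" or "side" or "wrist"; returns the picture (384x512x3 uint8, blue, green, red); there is no depth.
- robot.get_calibration(name): a dict with "vertical_fov" (degrees; the focal length in pixels is half the picture's height over the tangent of half this angle, whatever the lens; pixels are square), "cx", "cy" (the principal point, pixels), "R" (3x3) and "t" (3): a world point X has camera coordinates R X + t. Camera axes: x right, y down, z forward; pixel columns grow to the right and rows downward; lengths in mm; the calibration is good to about 2 mm. A picture is of the moment at which its call begins: read the wrist's pose just before it. get_calibration takes no time and is no camera call; for the wrist camera it gives the pose at the moment of the call.
- robot.finish_job(): hands the job in; it is judged then, once.
The state is a dict: "clock": time; "q": joint angles; "joint_velocities": joint speeds; "joint_torque": joint torques, N m; "tool_pos": TCP position; "eef_rot": TCP orientation; "force": force on the tool from outside, world axes, zero at the start; "ft_torque": the same for the moment, N m; "width": opening from 0.0 (shut) to 1.0 (fully open); "gripper_force": force on a finger pad.
Only numpy, scipy, OpenCV 4.12 (cv2) and the standard library are available. Lean on these libraries where they do the work, as an engineer would, in place of code of your own. Each camera call takes 0.05 s, during which the arm holds its last target. There are 200 camera calls.

## Task

Stand the three steel tins in an even row on the cork strip, one in the middle of each pale tile, upright, square with the strip and let go. Two of them are nearly empty: find the full one by its weight, then lift it off the row and finish holding it upright in the gripper, well up in the air (about 15 cm above the sill, nothing else supporting it), with the two light tins still in their places. Do not tip any tin over and leave the other things on the sill where they are.

Things in the scene. Friction and masses are not known exactly. Their poses are not given: they have to be found in the camera images.
- sill: The windowsill, clad in mustard tiles: the flat work surface, its top at height 0.
- strip: Fixed strip of cork, 100 x 340 mm, with three inlaid pale square tiles in a row, farther from the robot than the tins. Flush with the sill, no step. Origin: its centre at sill height; y runs along the row, x across it, away from the robot. The tiles lie at y = -115, 0 and +115 mm.
- spot0 (a point): Centre of the right-hand (strip y = -115 mm) inlaid pale tile of the strip (72 x 72 mm), at sill height: a place for one tin, any of the three.
- spot1 (a point): Centre of the middle inlaid pale tile of the strip (72 x 72 mm), at sill height: a place for one tin, any of the three.
- spot2 (a point): Centre of the left-hand (strip y = +115 mm) inlaid pale tile of the strip (72 x 72 mm), at sill height: a place for one tin, any of the three.
- tin_a: Closed square tin of bare steel, 56 x 56 mm, 92 mm tall; its lid (top 12 mm, 58 x 58 mm) is fixed on. One of three look-alikes: one, any of them, is full (0.42 to 0.52 kg), two nearly empty (0.17 to 0.24 kg); the contents hardly shift. Loose on the sill, the left-hand one as the robot sees it at the start. Origin: centre of the underside; z up, x and y square to its sides.
- tin_b: Closed square tin of bare steel, 56 x 56 mm, 92 mm tall; its lid (top 12 mm, 58 x 58 mm) is fixed on. One of three look-alikes: one, any of them, is full (0.42 to 0.52 kg), two nearly empty (0.17 to 0.24 kg); the contents hardly shift. Loose on the sill, the middle one at the start. Origin: centre of the underside; z up, x and y square to its sides.
- tin_c: Closed square tin of bare steel, 56 x 56 mm, 92 mm tall; its lid (top 12 mm, 58 x 58 mm) is fixed on. One of three look-alikes: one, any of them, is full (0.42 to 0.52 kg), two nearly empty (0.17 to 0.24 kg); the contents hardly shift. Loose on the sill, the right-hand one at the start. Origin: centre of the underside; z up, x and y square to its sides.
- cup_l: Orange melamine egg cup, 44 mm across, 48 mm tall, loose, standing between the left and middle tins; a bystander. Origin: centre of its underside.
- cup_r: The same egg cup again, between the middle and right tins; a bystander. Origin: centre of its underside.
- timer: Chrome push-button timer, 68 mm across, 63 mm tall with its round plunger top, loose, behind the strip; a bystander. Origin: centre of its underside.
- canister: Smoked glass canister with an aluminium lid, 94 mm across, 146 mm tall, loose, to the left of the strip; a bystander. Origin: centre of its underside.
- poacher: Cast aluminium egg poacher cup, 80 mm across, 28 mm tall, with a flat tab, loose, behind the strip; a bystander. Origin: centre of its underside.
- mill: Turned dark wood pepper mill, 52 mm across, 125 mm tall, loose, behind the strip to the right; a bystander. Origin: centre of its underside.
- spoon: Wooden spoon lying loose on the right side of the sill; a bystander. Origin: near its middle, on its underside.

How it is judged:
By the outcome, as a careful person would: the job done as asked, in the order asked, and still so for the second after the job is handed in, while the arm keeps its last pose, push and grip.
It also fails if it takes over 69 s, if anything falls off the work surface, if the arm or the gripper's body presses on something with over 40 N, if the wrist force passes 120 N, or if a joint passes its speed limit or range.

## Working session

There is one attempt and no reset: what is moved stays moved. The work goes in short steps, Python scripts to look and compute and a shell command to move; the robot and the scene stay as the last step left them, time stands still between calls to the robot, and variables do not carry over. Pictures are saved under pics/ and viewed, at most 10 in all, crops included, and the job is handed in when it is done.

```bash
mkdir -p pics; ls
python3 - <<'E'
from rig import robot
import cv2,numpy as np
s=robot.observe();print(s)
a=robot.get_image("scene");b=robot.get_image("side")
cv2.imwrite("pics/scene.png",a);cv2.imwrite("pics/side.png",b)
for n in("scene","side","wrist"):print(n,robot.get_calibration(n))
E
```

```text
pics
{'clock': 0.0, 'q': array([-1.33060819e+00,  4.80842273e-01,  1.59685044e+00, -3.78138642e-06,
        1.06511099e+00, -4.65551421e-02]), 'joint_velocities': array([-0.00209807, -0.00032543, -0.00043952,  0.00062847,  0.00030907,
       -0.00028421]), 'joint_torque': array([-5.23361450e-03, -9.50634599e+01, -4.30187130e+01, -7.17813473e-04,
        1.19313179e-02, -1.12255506e-06]), 'tool_pos': array([ 183.79414942, -623.06985105,  244.67434619]), 'eef_rot': array([-6.02527366e-04,  9.89739567e-01,  1.42881846e-01, -6.01788233e-05]), 'force': array([ 0.00195379, -0.61017654, -0.49159928]), 'ft_torque': array([-0.02827565,  0.03863581,  0.01535984]), 'gripper_force': 0.0, 'width': 0.9991640657045482}
scene {'vertical_fov': 51.86284083955319, 'cx': 253.93702513033006, 'cy': 190.63022002504974, 'R': array([[ 0.75249994,  0.65857582,  0.00466168],
       [ 0.46566513, -0.52704485, -0.71090064],
       [-0.46572505,  0.53712347, -0.70327701]]), 't': array([-404.61006193, -251.96654023, 1366.80598396])}
side {'vertical_fov': 53.78169151063961, 'cx': 250.49887328321407, 'cy': 187.86378417300432, 'R': array([[-0.94414577, -0.32941036, -0.00880813],
       [-0.23810983,  0.70045326, -0.67280676],
       [ 0.2277992 , -0.63313036, -0.73976582]]), 't': array([535.12198189, 205.54582752, 962.88024587])}
wrist {'vertical_fov': 70.43226381392763, 'cx': 254.42291912212076, 'cy': 189.02515749485946, 'R': array([[ 2.82852939e-01, -9.59163217e-01, -3.71892249e-04],
       [-9.20331774e-01, -2.71510885e-01,  2.81551532e-01],
       [-2.70154846e-01, -7.92954140e-02, -9.59546037e-01]]), 't': array([-648.87296346,  -36.57830248,  378.75917015])}
```

View pics/scene.png

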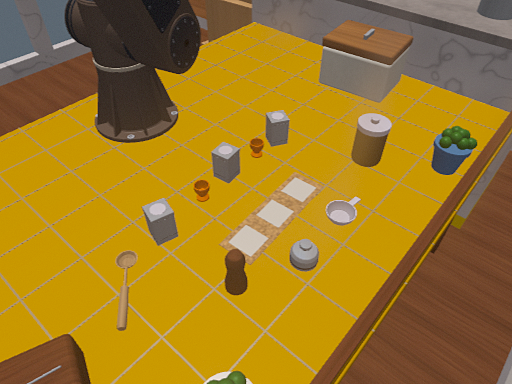

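View pics/side.png

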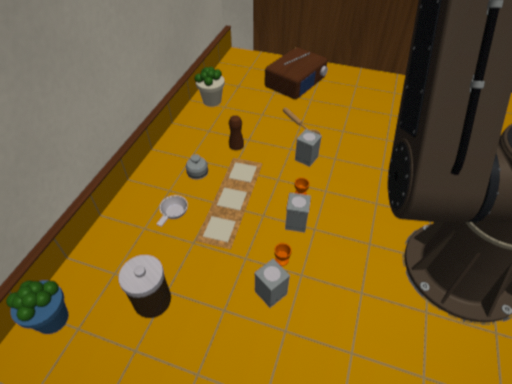

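Scene shows tins at about (277,128), (226,162) and (160,221), tiles at (299,189), (275,213) and (248,240), cups at (257,147) and (202,190). In the side view, tins are at (271,283), (298,212) and (308,148), tiles at (219,230), (232,199) and (242,172).

```bash
cat > h.py <<'E'
import numpy as np,cv2
from rig import robot
def ray(c,p,z,shape=(384,512)):
    f=384/2/np.tan(np.radians(c["vertical_fov"]/2))
    d=c["R"].T@np.array([(p[0]-c["cx"])/f,(p[1]-c["cy"])/f,1]); o=-c["R"].T@c["t"]
    return o+d*(z-o[2])/d[2]
def proj(c,X):
    f=384/2/np.tan(np.radians(c["vertical_fov"]/2))
    q=c["R"]@np.array(X,float)+c["t"]; return np.array([c["cx"]+f*q[0]/q[2],c["cy"]+f*q[1]/q[2]])
def rect(P):
    (c,wh,a)=cv2.minAreaRect(np.array(P,np.float32)); return np.round(c,1),np.round(wh,1),round((a+45)%90-45,1)
E
python3 - <<'E'
from h import *
for n in("scene","side"):
    im=cv2.imread(f"pics/{n}.png");c=robot.get_calibration(n);hsv=cv2.cvtColor(im,cv2.COLOR_BGR2HSV)
    def blobs(m,z,lo,hi,tag):
        N,L,S,C=cv2.connectedComponentsWithStats(m.astype(np.uint8))
        for i in range(1,N):
            if lo<S[i,4]<hi:
                ys,xs=np.where(L==i)
                P=[ray(c,p,z)[:2] for p in zip(xs,ys)]
                r=rect(P)
                if 300<r[0][0]<1000 and abs(r[0][1])<500:print(n,tag,np.round(C[i]),S[i,4],*r)
    h,s,v=hsv[...,0],hsv[...,1],hsv[...,2]
    blobs((s<75)&(s>12)&(v>195),0,200,1500,"tile")
    blobs((s<50)&(v>165),92,60,900,"top")
    blobs((s<60)&(v>80),46,300,2500,"body")
    blobs((h<13)&(s>180)&(v>90),24,60,600,"cup")
E
```

```text
scene tile [298. 189.] 446 [628.4  87.1] [71.1 72. ] 2.9
scene tile [275. 213.] 535 [636.7 -27.8] [71.3 73.3] 4.4
scene tile [248. 240.] 657 [ 643.2 -143.3] [71.9 72.6] 3.5
scene top [277. 116.] 147 [437.5 223. ] [53.9 53.9] -30.5
scene top [374. 122.] 459 [677.6 392.9] [98.5 94.2] 41.6
scene top [225. 149.] 200 [432.4  -3.3] [54.7 54.4] 7.5
scene top [299. 189.] 448 [679.    6.6] [62.  63.8] 2.3
scene top [157. 209.] 340 [ 467.7 -269.5] [55.8 54.6] -16.3
scene top [275. 213.] 538 [685.9 -95.3] [62.5 63.9] 4.4
scene top [341. 215.] 273 [805.8   2.9] [70.2 45.1] 29.2
scene top [248. 240.] 658 [ 692.  -197.1] [63.6 63.5] 3.5
scene top [303. 249.] 271 [ 800.1 -135.3] [49.6 51.1] -14.0
scene top [218. 376.] 123 [ 847.7 -449.5] [46.1 10.5] -30.5
scene body [277. 127.] 686 [434.5 230.4] [ 71.9 190.1] 39.9
scene body [375. 124.] 582 [659.3 447. ] [104.6 128.6] 27.3
scene body [226. 162.] 871 [ 4.275e+02 -2.000e-01] [ 79.8 177. ] 42.7
scene body [298. 189.] 453 [653.8  46.8] [66.2 68.3] 2.3
scene body [342. 211.] 652 [791.2  62.9] [103.4  82. ] -36.6
scene body [160. 220.] 1054 [ 465.2 -265.
[... 297 characters left out ...]
8 58.1] 3.5
side top [298. 202.] 93 [434.6  -6.4] [30.6 31.7] -32.3
side top [174. 210.] 145 [733.6 123.3] [41.3 36.1] 29.4
side top [219. 229.] 460 [599.  142.7] [60.3 58.5] 4.0
side top [272. 273.] 165 [438.7 219.5] [32.9 33.2] -24.3
side body [212.  90.] 411 [ 875.3 -475.7] [104.8 166.9] 39.9
side body [242. 172.] 328 [ 628.9 -105.1] [65.7 63.8] 3.4
side body [231. 199.] 399 [621.9   4.3] [65.4 64.2] 3.9
side body [298. 203.] 361 [439.5 -40.6] [58.5 63.5] 7.6
side body [172. 208.] 528 [760.3  95.5] [ 73.3 101.7] 21.1
side body [219. 229.] 496 [615.  112.6] [65.3 64.8] 4.0
side body [141. 276.] 1439 [739.5 299.8] [102.1 111.4] -39.9
side body [272. 275.] 590 [443.4 197.1] [61.  63.2] -30.9
```

```bash
cat >> h.py <<'E'
def plan(x,y,z,phi):
    s=robot.observe();w,a,b,c=s["eef_rot"];p=s["tool_pos"];f=np.degrees(2*np.arctan2(b,a));f=(f+180)%360-180
    d=np.array([x,y,z])-p
    def ax(g):g=np.radians(g);return np.round([d[0]*np.cos(g)+d[1]*np.sin(g),d[0]*np.sin(g)-d[1]*np.cos(g),-d[2]],1)
    print("t",round(s["clock"],2),"tcp",np.round(p,1),"phi",round(f,2),"F",np.round(s["force"],2),"w",round(s["width"]*85.4,1),"gf",round(s["gripper_force"],1))
    print(" yaw",round(f-phi,2),"xyz now-axes",ax(f),"after-yaw axes",ax(phi))
E
python3 -m jog '[{"x":31,"y":-21.5},{"x":31,"y":-21.5},{"x":31,"y":-21.5},{"x":31,"y":-21.5},{"x":31,"y":-21.5},{"x":31,"y":-21.5},{"x":31,"y":-21.5},{"x":31,"y":-21.5},{"x":31,"y":-21.5},{"x":31,"y":-21.5},{"x":31,"y":-21.5},{"x":31,"y":-21.5}]' 85
python3 -m jog '[{"yaw":6.5},{"yaw":6.5},{"yaw":6.5},{"yaw":6.5},{"yaw":6.5},{},{},{}]'
python3 - <<'E'
from h import *
plan(468,-270,60,-16.3)
c=robot.get_calibration("wrist");im=robot.get_image("wrist");cv2.imwrite("pics/w1.png",im);np.save("c1.npy",c)
print(proj(c,[468,-270,92]))
for n,p in(("scene",(257,147)),("scene",(202,190)),("side",(283,252)),("side",(302,186))):print(ray(robot.get_calibration(n),p,30).round())
E
```

```text
t 0.1 tcp [ 183.8 -623.1  244.7] phi 16.43 F [ 0.26  0.79 -0.54] w 85.2 gf 0.0
 yaw 32.73 xyz now-axes [ 372.5 -258.3  184.7] after-yaw axes [ 173.7 -418.6  184.7]
[-123.34166075 -350.84825061]
[441. 124.  30.]
[ 452. -116.   30.]
[438. 118.  30.]
[ 447. -120.   30.]schema error: expected keys x, y, z, yaw
schema error: expected keys x, y, z, yaw
```

View pics/w1.png

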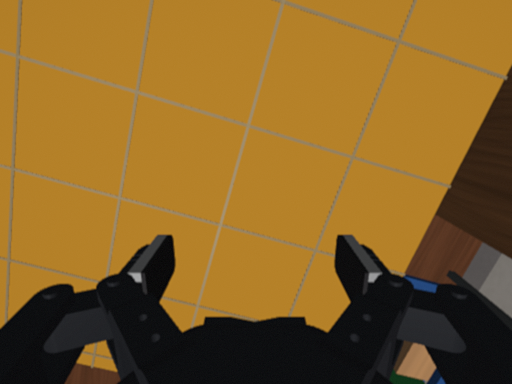

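The picture shows only bare sill between the fingers (moves were refused for missing keys). Rows need all four keys.

```bash
python3 -m jog '[{"x":31,"y":-21.5,"z":0,"yaw":0},{"x":31,"y":-21.5,"z":0,"yaw":0},{"x":31,"y":-21.5,"z":0,"yaw":0},{"x":31,"y":-21.5,"z":0,"yaw":0},{"x":31,"y":-21.5,"z":0,"yaw":0},{"x":31,"y":-21.5,"z":0,"yaw":0},{"x":31,"y":-21.5,"z":0,"yaw":0},{"x":31,"y":-21.5,"z":0,"yaw":0},{"x":31,"y":-21.5,"z":0,"yaw":0},{"x":31,"y":-21.5,"z":0,"yaw":0},{"x":31,"y":-21.5,"z":0,"yaw":0},{"x":31,"y":-21.5,"z":0,"yaw":0}]' 85
python3 -m jog '[{"x":0,"y":0,"z":0,"yaw":6.5},{"x":0,"y":0,"z":0,"yaw":6.5},{"x":0,"y":0,"z":0,"yaw":6.5},{"x":0,"y":0,"z":0,"yaw":6.5},{"x":0,"y":0,"z":0,"yaw":6.5},{"x":0,"y":0,"z":0,"yaw":0},{"x":0,"y":0,"z":0,"yaw":0},{"x":0,"y":0,"z":0,"yaw":0}]'
cat >> h.py <<'E'
def look(name,near,z=92):
    """wrist picture; lid top blob nearest to 'near' -> world rect at height z"""
    c=robot.get_calibration("wrist");im=robot.get_image("wrist");cv2.imwrite(f"pics/{name}.png",im)
    hsv=cv2.cvtColor(im,cv2.COLOR_BGR2HSV);m=((hsv[...,1]<60)&(hsv[...,2]>110)).astype(np.uint8)
    N,L,S,C=cv2.connectedComponentsWithStats(m)
    for i in range(1,N):
        if S[i,4]>1500:
            ys,xs=np.where(L==i);P=[ray(c,p,z)[:2] for p in zip(xs,ys)];print("blob",C[i].round(),S[i,4],S[i,:4],*rect(P))
    print("expect",proj(c,[*near,z]).round())
E
python3 - <<'E'
from h import *
plan(468,-270,60,-16.3)
look("w2",(468,-270))
E
```

```text
clock: 1.15
tool_pos: [468.5, -269.0, 245.3]
eef_rot: [-0.0, 0.99, 0.143, -0.0]
force: [1.5, -0.4, 0.2]
width: 0.993
gripper_force: 0.0
clock: 1.82
tool_pos: [467.7, -270.7, 245.2]
eef_rot: [-0.0, 0.99, -0.138, -0.0]
force: [-0.2, 0.8, 0.7]
width: 0.993
gripper_force: 0.0
t 1.82 tcp [ 467.7 -270.7  245.2] phi -15.84 F [-0.22  0.84  0.66] w 84.8 gf 0.0
 yaw 0.46 xyz now-axes [ 1.000e-01 -8.000e-01  1.852e+02] after-yaw axes [ 1.000e-01 -8.000e-01  1.852e+02]
blob [119.  53.] 3658 [80 14 78 80] [ 618.6 -180.3] [54.8 54.7] 3.2
blob [39. 86.] 3328 [ 0 49 78 75] [613.2 -93.6] [54.5 54.7] 3.3
blob [255. 176.] 2727 [228 151  55  51] [ 469.7 -271.5] [56.8 54.8] -15.8
blob [ 45. 264.] 1991 [ 12 237  67  54] [434.5  -5.4] [56.8 56.4] 7.6
expect [254. 178.]
```

View pics/w2.png

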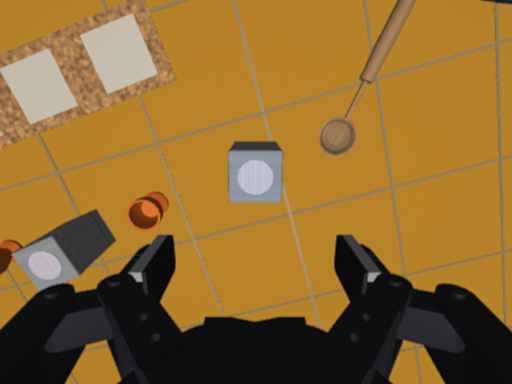

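Tin C's lid is centred at about (255,176) between the fingers, square with the picture; cup_r at (148,210), tin B at (45,265). Descend and grip.

```bash
python3 -m jog '[{"x":2,"y":0,"z":35,"yaw":0},{"x":0,"y":0,"z":35,"yaw":0},{"x":0,"y":0,"z":35,"yaw":0},{"x":0,"y":0,"z":35,"yaw":0},{"x":0,"y":0,"z":30,"yaw":0},{"x":0,"y":0,"z":20,"yaw":0},{"x":0,"y":0,"z":0,"yaw":0},{"x":0,"y":0,"z":0,"yaw":0}]'
python3 -m jog '[{"x":0,"y":0,"z":0,"yaw":0},{"x":0,"y":0,"z":0,"yaw":0},{"x":0,"y":0,"z":0,"yaw":0},{"x":0,"y":0,"z":0,"yaw":0},{"x":0,"y":0,"z":0,"yaw":0},{"x":0,"y":0,"z":0,"yaw":0},{"x":0,"y":0,"z":0,"yaw":0},{"x":0,"y":0,"z":0,"yaw":0}]' 0
python3 -m jog '[{"x":0,"y":0,"z":-5,"yaw":0},{"x":0,"y":0,"z":-15,"yaw":0},{"x":0,"y":0,"z":-20,"yaw":0},{"x":0,"y":0,"z":-20,"yaw":0},{"x":0,"y":0,"z":0,"yaw":0},{"x":0,"y":0,"z":0,"yaw":0},{"x":0,"y":0,"z":0,"yaw":0},{"x":0,"y":0,"z":0,"yaw":0}]'
python3 -m jog '[{"x":0,"y":0,"z":0,"yaw":0}]'
python3 -m jog '[{"x":0,"y":0,"z":0,"yaw":0}]'
python3 - <<'E'
from h import *
plan(643.2,-142.9,115,3.7)
E
```

```text
clock: 2.53
tool_pos: [469.1, -271.0, 54.8]
eef_rot: [-0.0, 0.99, -0.139, -0.001]
force: [0.5, 0.4, -0.0]
width: 0.998
gripper_force: 0.0
clock: 3.2
tool_pos: [470.6, -272.0, 57.1]
eef_rot: [0.001, 0.99, -0.14, 0.001]
force: [-0.7, -1.4, 8.1]
width: 0.664
gripper_force: 61.7
clock: 3.87
tool_pos: [469.2, -271.0, 114.7]
eef_rot: [-0.0, 0.99, -0.14, -0.0]
force: [-0.1, -0.9, -2.4]
width: 0.662
gripper_force: 64.8
clock: 3.95
tool_pos: [469.2, -271.0, 114.5]
eef_rot: [-0.0, 0.99, -0.14, -0.001]
force: [-0.1, 0.5, -0.7]
width: 0.662
gripper_force: 64.8
clock: 4.03
tool_pos: [469.3, -271.0, 114.6]
eef_rot: [-0.0, 0.99, -0.14, -0.001]
force: [-0.1, -1.5, -2.3]
width: 0.669
gripper_force: 64.8
t 4.03 tcp [ 469.3 -271.   114.6] phi -16.07 F [-0.12 -1.51 -2.26] w 57.1 gf 64.8
 yaw -19.77 xyz now-axes [ 131.7 -171.3   -0.4] after-yaw axes [ 181.8 -116.6   -0.4]
```

```bash
python3 -m jog '[{"x":0,"y":0,"z":0,"yaw":-6.6},{"x":0,"y":0,"z":0,"yaw":-6.6},{"x":0,"y":0,"z":0,"yaw":-6.6},{"x":13,"y":-8.3,"z":0,"yaw":0},{"x":26,"y":-16.7,"z":0,"yaw":0},{"x":26,"y":-16.7,"z":0,"yaw":0},{"x":26,"y":-16.7,"z":0,"yaw":0},{"x":26,"y":-16.7,"z":0,"yaw":0},{"x":26,"y":-16.7,"z":0,"yaw":0},{"x":26,"y":-16.7,"z":0,"yaw":0},{"x":13,"y":-8.3,"z":0,"yaw":0},{"x":0,"y":0,"z":0,"yaw":0}]'
python3 -m jog '[{"x":0,"y":0,"z":0,"yaw":0},{"x":0,"y":0,"z":0,"yaw":0},{"x":0,"y":0,"z":0,"yaw":0}]'
python3 - <<'E'
from h import *
f=[]
for i in range(8):f.append(robot.observe()["force"][2]);robot.get_image("side")
print("Fz",np.round(f,2),np.mean(f))
look("w3",(640,-28),0)
plan(643.2,-142.9,57,3.7)
E
```

```text
clock: 5.03
tool_pos: [646.2, -140.6, 114.6]
eef_rot: [-0.0, 0.999, 0.034, 0.0]
force: [-0.7, 0.5, -1.6]
width: 0.666
gripper_force: 64.9
clock: 5.28
tool_pos: [642.7, -143.5, 114.9]
eef_rot: [-0.0, 0.999, 0.032, -0.001]
force: [0.3, 0.6, -2.8]
width: 0.661
gripper_force: 64.9
Fz [-2.82 -1.89 -2.48 -1.72 -1.91 -1.91 -2.49 -1.88] -2.137286981727846
blob [205.  24.] 3219 [159   0  91  54] [774.8 -94.6] [37.4 70.3] 3.7
blob [ 24. 188.] 3615 [  0 149  56  75] [630.6  76.6] [71.9 54.6] 3.6
blob [133. 185.] 5811 [ 89 149  87  75] [637.5 -29.9] [71.8 72.3] 3.7
blob [257. 163.] 2224 [218 149  80  30] [ 668.3 -143.9] [26.7 72.4] 2.2
blob [254. 272.] 12188 [173 231 163  94] [ 545.  -148.5] [111.1 164.3] 3.7
expect [131. 185.]
t 5.73 tcp [ 643.6 -143.   115.3] phi 3.72 F [-0.38 -0.06 -1.72] w 56.8 gf 64.9
 yaw 0.02 xyz now-axes [-0.4 -0.2 58.3] after-yaw axes [-0.4 -0.2 58.3]
```

```bash
python3 -m jog '[{"x":0.3,"y":0.4,"z":10,"yaw":0},{"x":0,"y":0,"z":20,"yaw":0},{"x":0,"y":0,"z":18,"yaw":0},{"x":0,"y":0,"z":7,"yaw":0},{"x":0,"y":0,"z":3,"yaw":0},{"x":0,"y":0,"z":0,"yaw":0},{"x":0,"y":0,"z":0,"yaw":0},{"x":0,"y":0,"z":0,"yaw":0}]'
python3 - <<'E'
from h import *
plan(643.6,-143.3,57,3.7)
E
```

```text
clock: 6.4
tool_pos: [644.1, -143.3, 57.3]
eef_rot: [0.0, 0.999, 0.033, 0.0]
force: [0.6, 0.7, -1.2]
width: 0.661
gripper_force: 64.9
t 6.4 tcp [ 644.1 -143.3   57.3] phi 3.73 F [ 0.57  0.7  -1.21] w 56.5 gf 64.9
 yaw 0.03 xyz now-axes [-0.5 -0.   0.3] after-yaw axes [-0.5 -0.   0.3]
```

```bash
python3 -m jog '[{"x":0,"y":0,"z":1,"yaw":0},{"x":0,"y":0,"z":0,"yaw":0},{"x":0,"y":0,"z":0,"yaw":0}]'
python3 -m jog '[{"x":0,"y":0,"z":0,"yaw":0},{"x":0,"y":0,"z":0,"yaw":0},{"x":0,"y":0,"z":0,"yaw":0},{"x":0,"y":0,"z":0,"yaw":0},{"x":0,"y":0,"z":0,"yaw":0},{"x":0,"y":0,"z":0,"yaw":0},{"x":0,"y":0,"z":0,"yaw":0}]' 85
python3 -m jog '[{"x":0,"y":0,"z":-15,"yaw":0},{"x":0,"y":0,"z":-35,"yaw":0},{"x":0,"y":0,"z":-40,"yaw":0},{"x":0,"y":0,"z":-40,"yaw":0},{"x":0,"y":0,"z":-40,"yaw":0},{"x":0,"y":0,"z":-18,"yaw":0},{"x":0,"y":0,"z":0,"yaw":0},{"x":0,"y":0,"z":0,"yaw":0},{"x":0,"y":0,"z":0,"yaw":0}]'
python3 - <<'E'
from h import *
look("w4",(644,-143.7))
plan(434.5,-5.4,245,7.6)
E
```

```text
clock: 6.65
tool_pos: [644.2, -143.4, 57.2]
eef_rot: [0.0, 0.999, 0.033, 0.0]
force: [-4.2, -0.2, 11.8]
width: 0.663
gripper_force: 64.6
clock: 7.23
tool_pos: [643.9, -143.3, 56.2]
eef_rot: [-0.0, 0.999, 0.033, -0.0]
force: [0.5, 0.3, -0.9]
width: 0.998
gripper_force: 0.0
clock: 7.98
tool_pos: [643.5, -143.2, 243.6]
eef_rot: [-0.0, 0.999, 0.033, -0.0]
force: [0.8, -0.4, -1.0]
width: 0.996
gripper_force: 0.0
blob [73. 37.] 4161 [ 11   1 101  78] [770.4  39.9] [86.5 63.9] -33.3
blob [224.  42.] 2481 [197  13  55  60] [ 771.2 -106. ] [49.3 50. ] 3.7
blob [ 90. 160.] 2685 [ 59 135  61  52] [651.5  29.9] [53.8 54.2] 3.7
blob [173. 161.] 2695 [145 135  56  53] [656.6 -56.7] [54.9 54.4] 3.6
blob [255. 173.] 3292 [228 136  56  69] [ 652.  -142.6] [73.2 57.5] 3.7
expect [256. 179.]
t 8.03 tcp [ 643.3 -143.1  243. ] phi 3.73 F [ 0.04  0.13 -0.39] w 85.0 gf 0.0
 yaw -3.87 xyz now-axes [-199.4 -151.    -2. ] after-yaw axes [-188.7 -164.1   -2. ]
```

```bash
python3 -m jog '[{"x":-25,"y":-18.9,"z":0,"yaw":0},{"x":-25,"y":-18.9,"z":0,"yaw":0},{"x":-25,"y":-18.9,"z":0,"yaw":0},{"x":-25,"y":-18.9,"z":0,"yaw":0},{"x":-25,"y":-18.9,"z":0,"yaw":0},{"x":-25,"y":-18.9,"z":0,"yaw":0},{"x":-25,"y":-18.9,"z":0,"yaw":0},{"x":-25,"y":-18.9,"z":0,"yaw":0},{"x":0,"y":0,"z":0,"yaw":-3.9},{"x":0,"y":0,"z":0,"yaw":0},{"x":0,"y":0,"z":0,"yaw":0},{"x":0,"y":0,"z":0,"yaw":0}]'
python3 - <<'E'
from h import *
look("w5",(434.5,-5.4))
plan(434.5,-5.4,55,7.6)
E
```

```text
clock: 9.03
tool_pos: [435.1, -5.7, 243.9]
eef_rot: [-0.0, 0.998, 0.065, -0.0]
force: [0.0, 0.9, -0.3]
width: 0.996
gripper_force: 0.0
blob [297.  15.] 1925 [266   0  63  34] [590.5 -23.2] [26.3 55.3] 7.5
blob [ 37. 147.] 3004 [  1 109  74  76] [438.6 220.8] [56.5 56.8] -31.0
blob [254. 179.] 2748 [227 153  55  53] [434.4  -4.6] [57.2 56.9] 7.8
expect [255. 180.]
t 9.08 tcp [435.1  -5.8 243.9] phi 7.52 F [0.8  0.02 0.1 ] w 85.1 gf 0.0
 yaw -0.08 xyz now-axes [ -0.6  -0.5 188.9] after-yaw axes [ -0.6  -0.5 188.9]
```

```bash
python3 -m jog '[{"x":-0.5,"y":-1,"z":35,"yaw":0},{"x":0,"y":0,"z":35,"yaw":0},{"x":0,"y":0,"z":35,"yaw":0},{"x":0,"y":0,"z":35,"yaw":0},{"x":0,"y":0,"z":30,"yaw":0},{"x":0,"y":0,"z":18,"yaw":0},{"x":0,"y":0,"z":0,"yaw":0},{"x":0,"y":0,"z":0,"yaw":0}]'
python3 -m jog '[{"x":0,"y":0,"z":0,"yaw":0},{"x":0,"y":0,"z":0,"yaw":0},{"x":0,"y":0,"z":0,"yaw":0},{"x":0,"y":0,"z":0,"yaw":0},{"x":0,"y":0,"z":0,"yaw":0},{"x":0,"y":0,"z":0,"yaw":0},{"x":0,"y":0,"z":0,"yaw":0},{"x":0,"y":0,"z":0,"yaw":0}]' 0
python3 -m jog '[{"x":0,"y":0,"z":-5,"yaw":0},{"x":0,"y":0,"z":-15,"yaw":0},{"x":0,"y":0,"z":-20,"yaw":0},{"x":0,"y":0,"z":-20,"yaw":0},{"x":0,"y":0,"z":0,"yaw":0},{"x":0,"y":0,"z":0,"yaw":0},{"x":0,"y":0,"z":0,"yaw":0},{"x":0,"y":0,"z":0,"yaw":0}]'
python3 - <<'E'
from h import *
f=[]
for i in range(8):f.append(robot.observe()["force"][2]);robot.get_image("side")
print("Fz",np.round(f,2),np.mean(f))
plan(637,-28.6,115,3.7)
E
```

```text
clock: 9.75
tool_pos: [433.6, -4.7, 55.5]
eef_rot: [-0.0, 0.998, 0.066, -0.001]
force: [-0.2, -0.1, 0.9]
width: 0.993
gripper_force: 0.0
clock: 10.42
tool_pos: [435.0, -4.7, 57.7]
eef_rot: [0.0, 0.998, 0.066, 0.001]
force: [-0.2, -1.2, 7.7]
width: 0.668
gripper_force: 61.8
clock: 11.08
tool_pos: [433.5, -4.5, 115.9]
eef_rot: [-0.0, 0.998, 0.067, -0.0]
force: [-0.3, 0.8, -1.7]
width: 0.664
gripper_force: 65.0
Fz [-1.71 -1.69 -2.   -2.36 -1.91 -2.16 -0.57 -1.74] -1.7693379559026798
t 11.48 tcp [433.8  -4.5 116.1] phi 7.63 F [-0.35  0.09 -1.79] w 56.9 gf 65.0
 yaw 3.93 xyz now-axes [198.2  50.9   1.1] after-yaw axes [201.2  37.2   1.1]
```

```bash
python3 -m jog '[{"x":0,"y":0,"z":0,"yaw":3.9},{"x":14.4,"y":2.7,"z":0,"yaw":0},{"x":28.7,"y":5.3,"z":0,"yaw":0},{"x":28.7,"y":5.3,"z":0,"yaw":0},{"x":28.7,"y":5.3,"z":0,"yaw":0},{"x":28.7,"y":5.3,"z":0,"yaw":0},{"x":28.7,"y":5.3,"z":0,"yaw":0},{"x":28.7,"y":5.3,"z":0,"yaw":0},{"x":14.4,"y":2.7,"z":0,"yaw":0},{"x":0,"y":0,"z":0,"yaw":0},{"x":0,"y":0,"z":0,"yaw":0},{"x":0,"y":0,"z":0,"yaw":0}]'
python3 -m jog '[{"x":0,"y":0,"z":10,"yaw":0},{"x":0,"y":0,"z":20,"yaw":0},{"x":0,"y":0,"z":18,"yaw":0},{"x":0,"y":0,"z":5,"yaw":0},{"x":0,"y":0,"z":0,"yaw":0},{"x":0,"y":0,"z":0,"yaw":0}]'
python3 - <<'E'
from h import *
plan(637,-28.6,57.3,3.7)
E
```

```text
clock: 12.48
tool_pos: [635.8, -28.4, 115.8]
eef_rot: [-0.0, 0.999, 0.033, -0.001]
force: [-0.7, -0.1, -1.7]
width: 0.664
gripper_force: 65.0
clock: 12.98
tool_pos: [636.5, -28.4, 63.3]
eef_rot: [-0.0, 0.999, 0.033, -0.0]
force: [0.5, -0.1, -1.9]
width: 0.661
gripper_force: 65.0
t 12.98 tcp [636.5 -28.4  63.3] phi 3.73 F [ 0.54 -0.08 -1.93] w 56.5 gf 65.0
 yaw 0.03 xyz now-axes [0.4 0.2 6. ] after-yaw axes [0.4 0.2 6. ]
```

```bash
python3 -m jog '[{"x":0.4,"y":0,"z":3.5,"yaw":0},{"x":0,"y":0,"z":2,"yaw":0},{"x":0,"y":0,"z":0.8,"yaw":0},{"x":0,"y":0,"z":0,"yaw":0},{"x":0,"y":0,"z":0,"yaw":0}]'
python3 -m jog '[{"x":0,"y":0,"z":0,"yaw":0},{"x":0,"y":0,"z":0,"yaw":0},{"x":0,"y":0,"z":0,"yaw":0},{"x":0,"y":0,"z":0,"yaw":0},{"x":0,"y":0,"z":0,"yaw":0},{"x":0,"y":0,"z":0,"yaw":0},{"x":0,"y":0,"z":0,"yaw":0}]' 85
python3 -m jog '[{"x":0,"y":0,"z":-15,"yaw":0},{"x":0,"y":0,"z":-35,"yaw":0},{"x":0,"y":0,"z":-40,"yaw":0},{"x":0,"y":0,"z":-40,"yaw":0},{"x":0,"y":0,"z":-40,"yaw":0},{"x":0,"y":0,"z":-18,"yaw":0},{"x":0,"y":0,"z":0,"yaw":0},{"x":0,"y":0,"z":0,"yaw":0}]'
python3 - <<'E'
from h import *
look("w6",(637,-28.6))
plan(438.6,220.8,245,-31)
E
```

```text
clock: 13.4
tool_pos: [637.8, -28.6, 57.8]
eef_rot: [0.0, 0.999, 0.033, 0.001]
force: [-1.8, -1.3, 5.4]
width: 0.666
gripper_force: 65.0
clock: 13.98
tool_pos: [637.3, -28.5, 57.0]
eef_rot: [-0.0, 0.999, 0.033, -0.0]
force: [0.5, 0.9, -0.1]
width: 0.994
gripper_force: 0.0
clock: 14.65
tool_pos: [637.9, -28.5, 246.4]
eef_rot: [0.0, 0.999, 0.033, 0.001]
force: [-0.0, 0.3, -1.0]
width: 0.99
gripper_force: 0.0
blob [174.  40.] 4146 [115   5  97  77] [769.7  61.8] [86.6 64.1] -33.4
blob [328.  45.] 2356 [302  17  54  58] [770.7 -89.2] [48.5 49.9] 3.7
blob [174. 162.] 2634 [146 137  55  52] [649.4  58.2] [54.5 54.4] 3.6
blob [255. 174.] 3152 [228 137  55  69] [645.2 -28. ] [74.  57.2] 3.8
blob [361. 180.] 2692 [333 155  58  52] [ 642.8 -142.8] [56.6 56.7] 3.8
expect [255. 180.]
t 14.7 tcp [637.1 -28.5 244.9] phi 3.73 F [-0.16  0.79 -0.58] w 85.0 gf 0.0
 yaw 34.73 xyz now-axes [-1.818e+02 -2.617e+02 -1.000e-01] after-yaw axes [-2.985e+02 -1.114e+02 -1.000e-01]
```

```bash
python3 -m jog '[{"x":-18.2,"y":-26.2,"z":0,"yaw":0},{"x":-18.2,"y":-26.2,"z":0,"yaw":0},{"x":-18.2,"y":-26.2,"z":0,"yaw":0},{"x":-18.2,"y":-26.2,"z":0,"yaw":0},{"x":-18.2,"y":-26.2,"z":0,"yaw":0},{"x":-18.2,"y":-26.2,"z":0,"yaw":0},{"x":-18.2,"y":-26.2,"z":0,"yaw":0},{"x":-18.2,"y":-26.2,"z":0,"yaw":0},{"x":-18.2,"y":-26.2,"z":0,"yaw":0},{"x":-18.2,"y":-26.2,"z":0,"yaw":0}]'
python3 -m jog '[{"x":0,"y":0,"z":0,"yaw":7},{"x":0,"y":0,"z":0,"yaw":7},{"x":0,"y":0,"z":0,"yaw":7},{"x":0,"y":0,"z":0,"yaw":7},{"x":0,"y":0,"z":0,"yaw":6.7},{"x":0,"y":0,"z":0,"yaw":0},{"x":0,"y":0,"z":0,"yaw":0},{"x":0,"y":0,"z":0,"yaw":0}]'
python3 - <<'E'
from h import *
look("w7",(438.6,220.8))
look("w7b",(628.5,86.8),0)
plan(438.6,220.8,55,-31)
E
```

```text
clock: 15.53
tool_pos: [436.8, 221.7, 243.6]
eef_rot: [0.0, 0.999, 0.032, -0.001]
force: [-0.2, 0.5, -0.0]
width: 0.993
gripper_force: 0.0
clock: 16.2
tool_pos: [438.3, 220.9, 244.3]
eef_rot: [0.0, 0.964, -0.265, -0.001]
force: [0.7, 0.7, 0.2]
width: 0.995
gripper_force: 0.0
blob [254. 177.] 2778 [227 152  55  53] [438.5 221.4] [56.8 57.1] -30.9
expect [255. 178.]
blob [254. 177.] 2762 [227 152  55  53] [418.7 233.2] [75.5 75.9] -31.1
expect [270. -37.]
t 16.3 tcp [438.5 221.  244.6] phi -30.81 F [-0.64 -0.23  0.38] w 84.8 gf 0.0
 yaw 0.19 xyz now-axes [2.000e-01 1.000e-01 1.896e+02] after-yaw axes [2.000e-01 1.000e-01 1.896e+02]
```

```bash
python3 -m jog '[{"x":0,"y":0,"z":35,"yaw":0},{"x":0,"y":0,"z":35,"yaw":0},{"x":0,"y":0,"z":35,"yaw":0},{"x":0,"y":0,"z":35,"yaw":0},{"x":0,"y":0,"z":30,"yaw":0},{"x":0,"y":0,"z":19,"yaw":0},{"x":0,"y":0,"z":0,"yaw":0},{"x":0,"y":0,"z":0,"yaw":0}]'
python3 -m jog '[{"x":0,"y":0,"z":0,"yaw":0},{"x":0,"y":0,"z":0,"yaw":0},{"x":0,"y":0,"z":0,"yaw":0},{"x":0,"y":0,"z":0,"yaw":0},{"x":0,"y":0,"z":0,"yaw":0},{"x":0,"y":0,"z":0,"yaw":0},{"x":0,"y":0,"z":0,"yaw":0},{"x":0,"y":0,"z":0,"yaw":0}]' 0
python3 -m jog '[{"x":0,"y":0,"z":-5,"yaw":0},{"x":0,"y":0,"z":-15,"yaw":0},{"x":0,"y":0,"z":-20,"yaw":0},{"x":0,"y":0,"z":-20,"yaw":0},{"x":0,"y":0,"z":0,"yaw":0},{"x":0,"y":0,"z":0,"yaw":0},{"x":0,"y":0,"z":0,"yaw":0},{"x":0,"y":0,"z":0,"yaw":0}]'
python3 - <<'E'
from h import *
f=[]
for i in range(8):f.append(robot.observe()["force"][2]);robot.get_image("side")
print("Fz",np.round(f,2),np.mean(f))
plan(629,86.3,115,3.7)
E
```

```text
clock: 16.97
tool_pos: [438.1, 220.8, 55.5]
eef_rot: [0.001, 0.964, -0.266, -0.001]
force: [0.0, 0.3, -0.0]
width: 0.991
gripper_force: 0.0
clock: 17.63
tool_pos: [439.5, 221.4, 57.7]
eef_rot: [-0.001, 0.964, -0.267, 0.001]
force: [-1.1, -2.4, 9.5]
width: 0.669
gripper_force: 61.4
clock: 18.3
tool_pos: [438.1, 220.9, 115.3]
eef_rot: [0.0, 0.964, -0.267, -0.0]
force: [-0.2, -0.5, -5.8]
width: 0.66
gripper_force: 67.6
Fz [-5.79 -5.08 -4.7  -4.62 -5.68 -4.68 -5.49 -4.94] -5.121743738292933
t 18.7 tcp [438.6 221.1 115.8] phi -30.97 F [-0.11 -0.49 -4.65] w 56.7 gf 67.6
 yaw -34.67 xyz now-axes [232.6  17.6   0.8] after-yaw axes [181.3 146.8   0.8]
```

Tin A weighs about 5 N, the others about 2 N: A is the full one. Place it on the left tile.

```bash
python3 -m jog '[{"x":16.6,"y":1.3,"z":0,"yaw":0},{"x":33.2,"y":2.5,"z":0,"yaw":0},{"x":33.2,"y":2.5,"z":0,"yaw":0},{"x":33.2,"y":2.5,"z":0,"yaw":0},{"x":33.2,"y":2.5,"z":0,"yaw":0},{"x":33.2,"y":2.5,"z":0,"yaw":0},{"x":33.2,"y":2.5,"z":0,"yaw":0},{"x":16.6,"y":1.3,"z":0,"yaw":0}]'
python3 -m jog '[{"x":0,"y":0,"z":0,"yaw":-7},{"x":0,"y":0,"z":0,"yaw":-7},{"x":0,"y":0,"z":0,"yaw":-7},{"x":0,"y":0,"z":0,"yaw":-7},{"x":0,"y":0,"z":0,"yaw":-6.7},{"x":0,"y":0,"z":0,"yaw":0},{"x":0,"y":0,"z":0,"yaw":0},{"x":0,"y":0,"z":0,"yaw":0}]'
python3 - <<'E'
from h import *
look("w8",(637,-28.6))
plan(629,86.3,63.5,3.7)
E
```

```text
clock: 19.37
tool_pos: [632.1, 84.0, 116.0]
eef_rot: [-0.0, 0.964, -0.268, 0.001]
force: [0.1, 0.5, -5.0]
width: 0.663
gripper_force: 67.8
clock: 20.03
tool_pos: [628.8, 86.4, 115.9]
eef_rot: [0.0, 1.0, 0.03, -0.0]
force: [-0.8, 0.1, -4.9]
width: 0.666
gripper_force: 67.8
blob [293.  24.] 5017 [236   0 114  60] [738.8  75.2] [26.2 55. ] 3.5
blob [258. 162.] 2116 [218 149  80  27] [671.2  87.9] [15.  45.2] 3.5
blob [444. 225.] 7970 [390 184 111  86] [637.2 -27.9] [56.4 57.5] 3.7
blob [254. 271.] 12550 [173 228 163  97] [594.8  85.2] [ 71.5 102.7] 3.5
expect [444. 229.]
t 20.08 tcp [628.8  86.5 115.9] phi 3.53 F [ 0.07  0.38 -4.92] w 56.8 gf 67.8
 yaw -0.17 xyz now-axes [ 0.2  0.2 52.4] after-yaw axes [ 0.2  0.2 52.4]
```

View pics/w8.png

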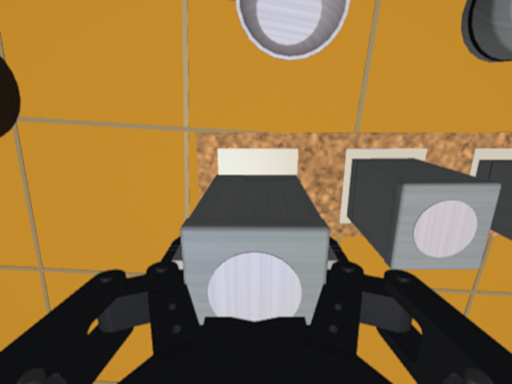

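The held tin (255,280) is over the left tile (258,162); tin B stands upright on the middle tile (444,229). Lower and release.

```bash
python3 -m jog '[{"x":0.2,"y":0.2,"z":10,"yaw":-0.2},{"x":0,"y":0,"z":20,"yaw":0},{"x":0,"y":0,"z":17,"yaw":0},{"x":0,"y":0,"z":5,"yaw":0},{"x":0,"y":0,"z":3.5,"yaw":0},{"x":0,"y":0,"z":2,"yaw":0},{"x":0,"y":0,"z":0.8,"yaw":0},{"x":0,"y":0,"z":0,"yaw":0},{"x":0,"y":0,"z":0,"yaw":0}]'
python3 - <<'E'
from h import *
plan(629,86.3,57.3,3.7)
E
```

```text
clock: 20.83
tool_pos: [629.6, 86.3, 58.4]
eef_rot: [-0.0, 0.999, 0.034, 0.001]
force: [0.6, -0.1, -4.8]
width: 0.667
gripper_force: 67.8
t 20.83 tcp [629.6  86.3  58.4] phi 3.92 F [ 0.58 -0.15 -4.81] w 57.0 gf 67.8
 yaw 0.22 xyz now-axes [-0.6 -0.   1.1] after-yaw axes [-0.6 -0.   1.1]
```

Not touching yet; ease down 1 mm more, then release and check from above.

```bash
python3 -m jog '[{"x":0,"y":0,"z":0.8,"yaw":0},{"x":0,"y":0,"z":0.7,"yaw":0},{"x":0,"y":0,"z":0,"yaw":0},{"x":0,"y":0,"z":0,"yaw":0}]'
python3 -m jog '[{"x":0,"y":0,"z":0,"yaw":0},{"x":0,"y":0,"z":0,"yaw":0},{"x":0,"y":0,"z":0,"yaw":0},{"x":0,"y":0,"z":0,"yaw":0},{"x":0,"y":0,"z":0,"yaw":0},{"x":0,"y":0,"z":0,"yaw":0},{"x":0,"y":0,"z":0,"yaw":0}]' 85
python3 -m jog '[{"x":0,"y":0,"z":-15,"yaw":0},{"x":0,"y":0,"z":-35,"yaw":0},{"x":0,"y":0,"z":-40,"yaw":0},{"x":0,"y":0,"z":-40,"yaw":0},{"x":0,"y":0,"z":-40,"yaw":0},{"x":0,"y":0,"z":-18,"yaw":0},{"x":0,"y":0,"z":0,"yaw":0},{"x":0,"y":0,"z":0,"yaw":0},{"x":0,"y":0,"z":0,"yaw":0}]'
python3 - <<'E'
from h import *
look("w9",(629,86.3))
plan(629,86.3,55,3.7)
cv2.imwrite("pics/scene2.png",robot.get_image("scene"))
E
```

```text
clock: 21.17
tool_pos: [629.9, 86.2, 57.7]
eef_rot: [-0.0, 0.999, 0.034, 0.001]
force: [-3.6, -1.4, 12.7]
width: 0.666
gripper_force: 67.6
clock: 21.75
tool_pos: [629.1, 86.3, 56.1]
eef_rot: [-0.0, 0.999, 0.034, -0.0]
force: [-0.1, -0.2, -0.3]
width: 0.996
gripper_force: 0.0
clock: 22.5
tool_pos: [628.6, 86.2, 243.5]
eef_rot: [0.0, 0.999, 0.034, -0.0]
force: [-0.5, -1.3, 0.2]
width: 0.995
gripper_force: 0.0
blob [274.  38.] 4506 [215   1  99  78] [767.9  83.4] [86.6 63.9] -33.1
blob [434.  43.] 2405 [406  14  57  60] [768.8 -70. ] [49.2 50.1] -2.9
blob [256. 172.] 3285 [228 135  56  69] [638.2  86.4] [73.  57.4] 3.9
blob [363. 177.] 2786 [334 152  60  52] [637.4 -28.1] [55.7 57. ] 3.9
blob [471. 179.] 2734 [439 154  65  51] [ 643.6 -142.5] [54.8 57. ] 3.9
expect [255. 179.]
t 22.55 tcp [628.4  86.2 243. ] phi 3.93 F [-0.25  0.02 -0.91] w 85.1 gf 0.0
 yaw 0.23 xyz now-axes [ 6.00e-01 -1.00e-01  1.88e+02] after-yaw axes [ 6.00e-01 -1.00e-01  1.88e+02]
```

View pics/w9.png

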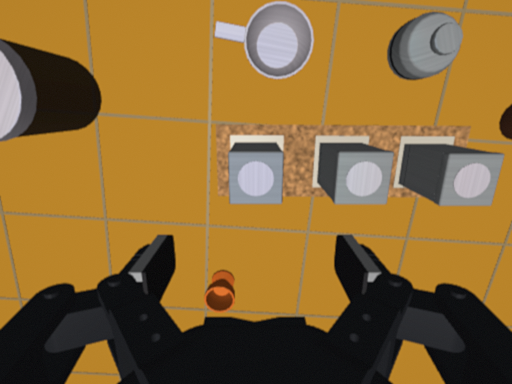

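All three stand upright on their tiles (lids at (256,180), (363,179), (472,181)). Now regrasp A and lift it.

```bash
python3 -m jog '[{"x":0,"y":0,"z":35,"yaw":0},{"x":0,"y":0,"z":35,"yaw":0},{"x":0,"y":0,"z":35,"yaw":0},{"x":0,"y":0,"z":35,"yaw":0},{"x":0,"y":0,"z":30,"yaw":0},{"x":0,"y":0,"z":18,"yaw":0},{"x":0,"y":0,"z":0,"yaw":0},{"x":0,"y":0,"z":0,"yaw":0}]'
python3 -m jog '[{"x":0,"y":0,"z":0,"yaw":0},{"x":0,"y":0,"z":0,"yaw":0},{"x":0,"y":0,"z":0,"yaw":0},{"x":0,"y":0,"z":0,"yaw":0},{"x":0,"y":0,"z":0,"yaw":0},{"x":0,"y":0,"z":0,"yaw":0},{"x":0,"y":0,"z":0,"yaw":0},{"x":0,"y":0,"z":0,"yaw":0}]' 0
python3 -m jog '[{"x":0,"y":0,"z":-5,"yaw":0},{"x":0,"y":0,"z":-15,"yaw":0},{"x":0,"y":0,"z":-25,"yaw":0},{"x":0,"y":0,"z":-25,"yaw":0},{"x":0,"y":0,"z":-25,"yaw":0},{"x":0,"y":0,"z":-25,"yaw":0},{"x":0,"y":0,"z":-20,"yaw":0},{"x":0,"y":0,"z":-12,"yaw":0},{"x":0,"y":0,"z":0,"yaw":0},{"x":0,"y":0,"z":0,"yaw":0},{"x":0,"y":0,"z":0,"yaw":0},{"x":0,"y":0,"z":0,"yaw":0}]'
python3 - <<'E'
from h import *
plan(629,86.3,207,3.7)
look("w10",(637,-28.6))
a=robot.get_image("scene");plan(629,86.3,207,3.7)
cv2.imwrite("pics/scene3.png",cv2.resize(a[80:340,90:430],None,fx=2,fy=2))
E
```

```text
clock: 23.27
tool_pos: [627.9, 86.1, 54.7]
eef_rot: [0.0, 0.999, 0.034, -0.002]
force: [-0.4, -0.0, -0.3]
width: 0.995
gripper_force: 0.0
clock: 23.93
tool_pos: [630.1, 86.2, 58.0]
eef_rot: [-0.0, 0.999, 0.034, 0.001]
force: [-0.0, -2.5, 7.1]
width: 0.667
gripper_force: 63.1
clock: 24.93
tool_pos: [628.2, 86.1, 206.6]
eef_rot: [0.0, 0.999, 0.034, -0.001]
force: [-0.9, 0.3, -5.4]
width: 0.661
gripper_force: 65.4
t 24.93 tcp [628.2  86.1 206.6] phi 3.93 F [-0.89  0.27 -5.37] w 56.4 gf 65.4
 yaw 0.23 xyz now-axes [ 0.8 -0.1 -0.4] after-yaw axes [ 0.8 -0.1 -0.4]
blob [276.  32.] 5301 [209   0 112  75] [754.   87.1] [53.  88.3] 3.9
blob [458.  34.] 3232 [423   0  71  69] [766.5 -67.1] [50.  50.1] -1.8
blob [256. 156.] 2239 [227 137  60  39] [658.5  86.9] [34.4 52.4] 3.9
blob [389. 180.] 4339 [345 139 131  77] [647.5 -53.5] [ 72.2 109.3] 3.9
blob [491. 190.] 2404 [464 160  48  58] [ 642.8 -136.7] [55.5 45.9] 4.0
blob [254. 272.] 12396 [173 229 163  96] [530.8  80.4] [113.2 163.9] 3.9
expect [379. 188.]
t 25.03 tcp [628.5  86.2 206.9] phi 3.93 F [-1.49  0.08 -4.87] w 56.8 gf 65.4
 yaw 0.23 xyz now-axes [ 0.5 -0.1 -0.1] after-yaw axes [ 0.5 -0.1 -0.1]
```

View pics/scene3.png

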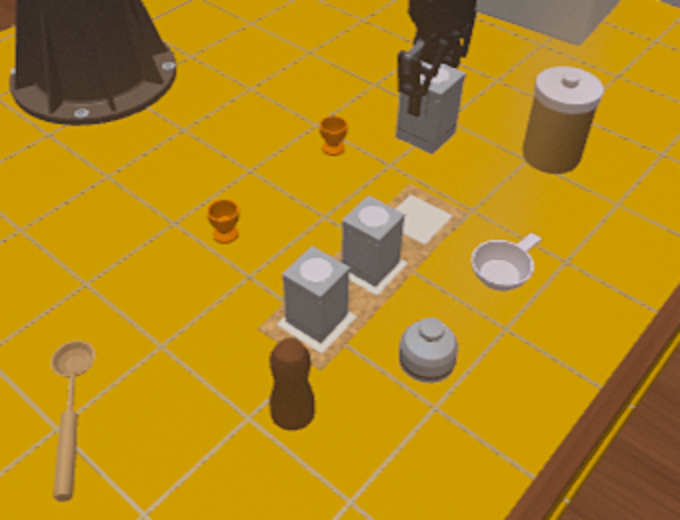

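Tin A hangs upright in the gripper at crop (430,105), its left tile empty at (422,218). The light tins stand on their tiles at (372,242) and (316,297), and the bystanders have not moved.

```bash
python3 -c "
from rig import robot
print(robot.finish_job())"
```

```text
the job is handed in; nothing more can be done
None
```

The job is handed in: all three tins were stood on their tiles, tin A proved to be the full one (about 5 N against about 2 N for the others), and it is now held upright about 15 cm above the sill with the light tins B and C still in place.

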